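# Slide the open bottle under the canister's tap

## Task

Push the open steel bottle across the table until the outlet of the water canister's tap is over the middle of its mouth, ready for filling. Push it with the fingertips or the outside of the fingers, on the lower half of its body only, so that it slides along standing upright; do not grip it, lift it or tip it. Leave everything else on the table as it stands, and take the hand away at the end.

Things in the scene. Friction and masses are not known exactly. Their poses are not given: they have to be found in the camera images.
- bottle: The open bottle to push: plain steel, upright, capless, 185 mm tall; a straight cylinder 64 mm in diameter up to 138 mm, then a shoulder and a 49 mm neck. Empty, 0.18 to 0.3 kg, loose on the flat table, friction 0.5 to 0.7: pushed higher than about 40 mm it may tip. Origin: centre of the underside, z up its axis. (The taller steel flask with a grey cup lid is not it.)
- bottle_upper: The upper half of the same bottle, rigid with it, from 90 mm above the table to the rim; origin on the axis 90 mm above the underside. Neither fingers nor hand may touch it: a hand held plumb over its fingertips would, so lean it back from the bottle by 30 to 45 degrees.
- bottle_mouth (a point): Centre of the bottle's open mouth at its rim, 185 mm above its underside, on its axis; the mouth is 42 mm wide inside.
- spout (a point): Centre of the downward outlet (nozzle 17 mm wide) of the black tap on the white water canister's front, 198 mm above the table: 13 mm above the bottle's rim. Its y axis points level out of the front. It is 70 mm out from the canister's front and 60 mm out from the red box under it. The tap is 27 mm wide (wing handle 46 mm, up to 258 mm high) and reaches 14 mm past the outlet's axis.
- station: The fixed water station: red plastic clip box (360 mm along x, 250 along y, 185 high) with a white water canister on it (235 x 190 mm, top handle 470 mm above the table). Origin: centre of the box's underside. The canister's front and tap face this frame's +y; the tap's outlet is 185 mm from the origin along it.
- jar: Bystander: glass jar with a lid, 84 mm in diameter, 120 mm tall, in the row behind the bottle. Origin: centre of its underside.
- bowl: Bystander: small white ceramic bowl, 110 mm in diameter, 50 mm high, in the same row. Origin: centre of its underside.
- mill: Bystander: wooden pepper mill, 58 mm in diameter at its foot, 184 mm tall, in the same row. Origin: centre of its underside.
- flask: Bystander: steel vacuum flask closed by a grey cup lid, 74 mm in diameter, 246 mm tall, in the same row. Origin: centre of its underside.
- mug: Bystander: white mug, 82 mm in diameter, 85 mm high, with one handle (reaching some 75 mm from its axis), on the robot's side to the left of the bottle. Origin: centre of its underside.
- spatula: Bystander: wooden spatula, 300 mm long, blade 58 mm wide at its +x end, lying flat along its own x axis on the table to the left of the bottle. Origin: under its middle.
- ladle: Bystander: steel ladle, 340 mm long, lying along its own x axis to the left of the spatula; its bowl (84 mm wide, 28 mm high) is at the +x end. Origin: under the middle of its length.

How it is judged (in metres and radians):
At the end, for the whole second after the job is handed in: The bottle stands upright on the table (within 3 degrees), at rest, with the centre of its mouth within 14 mm, seen from above, of the centre of the tap's outlet, so that the whole nozzle is over the mouth; every bystander is within 20 mm of its starting place (horizontal distance between bottle_mouth and spout below 0.014 m and angle between bottle's own z axis and vertical below 0.05 rad and height (world z) of bottle below 0.004 m and linear speed of bottle below 0.01 m/s and distance of each of jar, bowl, mill, flask, mug, spatula, ladle from where it was at the start of the episode below 0.02 m); the robot touches nothing.
It fails at once if the bottle is tipped: it leans more than 11 degrees (angle between bottle's own z axis and vertical above 0.2 rad).
It fails at once if the bottle is lifted off the table (height (world z) of bottle above 0.01 m).
It fails at once if the hand or the arm pushes on the upper half of the bottle (contact force between any of the fingers, the arm and bottle_upper above 0.5 N).
It fails at once if the bottle is gripped or squeezed (over 18 N between the fingers and the bottle) (contact force between the fingers and bottle above 18 N).
It fails at once if something else on the table is shifted more than 20 mm or knocked over (distance of any of jar, bowl, mill, flask, mug, spatula, ladle from where it was at the start of the episode above 0.02 m or angle between any of jar, bowl, mill, flask, mug's own z axis and vertical above 0.3 rad).
It also fails if it takes over 45 s, if anything falls off the work surface, if the arm or the gripper's body presses on something with over 40 N, if the wrist force passes 120 N, or if a joint passes its speed limit or range.

## Robot

A 6-joint arm with a two-finger parallel gripper is mounted at the origin on the work surface. World frame = base frame: x ahead of the robot, y to its left, z up, the work surface at z = 0. Lengths are in mm, angles in rad, forces in N, time in s.
With the tool pointing down it reaches from about 275 to 750 mm from the base axis. Payload 10.2 kg.
Tool frame: the origin (TCP) lies at the very end of the fingers, on their centre line; the grasp point (between the pads) lies 19 mm behind it; z points along the fingers, y is the line along which they close (so a half turn about z gives the same grasp; the last joint's range is limited). The gripper opens to 85 mm and grips with 20 to 120 N. Pads are 22 mm wide; open, the fingers measure 114 mm over their backs; the gripper's body (76 mm by 85 mm) begins 54 mm behind the grasp point. The pads swing forward as they close: fully open they stand 13 mm farther back than shut.
Start: joints at [-1.355, 0.313, 1.498, -0, 1.331, -0.223], TCP at [223.037, -475.274, 231.294] pointing down, gripper open.
Joint ranges: [-2.94, 2.94], [-0.97, 2.17], [0.19, 2.56], [-1.23, 4.37], [0.02, 3.11], [-2.88, 2.88]. Speed limits (rad/s): [2.39, 2.39, 3.01, 3.14, 3.14, 3.14].

## Interface

Orientations are given as a unit quaternion [w, x, y, z].
In Python, from rig import ctrl gives the robot as it stands.
- The arm moves only by the tool step_arm, never from a script. Its argument "increments" is a list of rows, each a list of 3 entries, a list of its own where there are three numbers: the shift along the tool's x, y, z in cm, then the turn, a rotation vector about the tool's x, y, z in degrees, then the opening in per cent of the stroke, from 0 (shut) to 100 (fully open). A call has 1 to 8 rows; each row is the pose to reach, as a shift and turn from the pose commanded when the call began, along the tool's axes at that moment; what a row does not reach only later rows make up. A row lasts 1/8 s, in which the tool goes at most 62.5 mm and 10.7 degrees, less where a joint would pass 70% of its speed; a pose out of reach is approached as far as the arm can. A call with a gripper value outside its range is refused whole. The fingers move at their own pace and stop on an object; "squeeze" is the grip in N (left out, the last holds). Time passes only in rows, so rows that repeat a pose let the fingers close. It gives the time, the measured TCP pose, the force, the opening and the grip force at its end, in the units of the state.
- ctrl.sense(): the state, without advancing time (a new reading comes with each control period).
- ctrl.capture(name): name is "scene" or "top"; returns a dict with "img" (400x640x3 uint8, red, green, blue), "fx", "fy", "cx", "cy" (pixels), "k1" (the pictures are not rectified: a ray, as slopes to the right and down, at radius r is drawn at 1 + k1 r^2 times it, then the intrinsics apply), "extrinsics" (4x4, takes a point from camera to world coordinates). Camera axes: x right, y down, z forward; pixel columns grow to the right and rows downward; lengths in mm; the calibration is good to about 2 mm. A picture is of the moment at which its call begins. There is no depth.
- ctrl.finish_job(): hands the job in; it is judged then, once.
The state is a dict: "time_s": time; "joints": joint angles; "dq": joint speeds; "tau": joint torques, N m; "eef_pos": TCP position; "ee_rot": TCP orientation; "force": force on the tool from outside, world axes, zero at the start; "wrist_torque": the same for the moment, N m; "grip_width": opening from 0.0 (shut) to 1.0 (fully open); "grip_force": force on a finger pad.
Only numpy, scipy, OpenCV 4.12 (cv2) and the standard library are available. Lean on these libraries where they do the work, as an engineer would, in place of code of your own. Each camera call takes 0.05 s, during which the arm holds its last target. There are 200 camera calls.

## Working session

There is one attempt and no reset: what is moved stays moved. The work goes in short steps, Python scripts to look and compute and a tool call to move; the robot and the scene stay as the last step left them, time stands still between calls to the robot, and variables do not carry over. Pictures are saved under pics/ and viewed, at most 10 in all, crops included, and the job is handed in when it is done.

Besides the shell and the picture viewer there is one more tool, called after ">>>" as name([rows], argument=value, ...), one row to a line, values as JSON. step_arm: Moves the arm, as the interface text tells. Its arguments: {"type":"object","properties":{"increments":{"type":"array"},"squeeze":{"type":"number"}},"required":["increments"]}

```bash
mkdir -p pics; cat > h.py <<'E'
import numpy as np, cv2
from rig import ctrl
from scipy.spatial.transform import Rotation as R
def ray(c,u,v):
    p=cv2.undistortPoints(np.array([[[u,v]]],float),np.array([[c['fx'],0,c['cx']],[0,c['fy'],c['cy']],[0,0,1.]]),np.array([c['k1'],0,0,0.]))[0,0]
    E=np.array(c['extrinsics']);return E[:3,3],E[:3,:3]@np.array([p[0],p[1],1])
def onz(c,u,v,z):
    o,d=ray(c,u,v);return o+d*(z-o[2])/d[2]
def proj(c,P):
    E=np.linalg.inv(np.array(c['extrinsics']));q=E[:3,:3]@np.array(P,float)+E[:3,3];x=q[:2]/q[2]
    x=x*(1+c['k1']*(x@x));return np.array([c['fx']*x[0]+c['cx'],c['fy']*x[1]+c['cy']])
def save(c,n): cv2.imwrite('pics/'+n,c['img'][:,:,::-1])
E
python3 - <<'E'
from h import *
import pickle
for n in('scene','top'):
    c=ctrl.capture(n);save(c,n+'0.png');pickle.dump(c,open(n+'0.pkl','wb'));print(n,c['fx'],c['cx'],c['cy'],c['k1'],np.round(c['extrinsics'],3).tolist())
print(ctrl.sense())
E
```

```text
scene 450.3927750525587 308.76353751507844 198.3969343785741 -0.014332649626979187 [[-0.36, 0.582, -0.729, 1369.417], [0.933, 0.234, -0.274, 373.637], [0.012, -0.779, -0.627, 900.977], [0.0, 0.0, 0.0, 1.0]]
top 435.2235893835682 314.0030565233044 211.70859145386882 -0.09644363522537916 [[-0.007, -0.997, 0.079, 403.387], [-1.0, 0.006, -0.016, 58.234], [0.015, -0.079, -0.997, 1479.714], [0.0, 0.0, 0.0, 1.0]]
{'time_s': 0.1, 'joints': array([-1.35542459e+00,  3.13359722e-01,  1.49832901e+00,  1.38761801e-05,
        1.33098965e+00, -2.23433945e-01]), 'dq': array([ 0.00081601, -0.00043163, -0.00179887,  0.00067075,  0.00176782,
       -0.00154024]), 'tau': array([ 2.08166159e-03, -4.12900794e+01, -2.60142159e+01, -1.97575673e-04,
        3.05681788e-03, -1.80280051e-05]), 'eef_pos': array([ 222.97962083, -475.05687525,  230.82195014]), 'ee_rot': array([-5.42831544e-04,  9.76027809e-01,  2.17645174e-01,  8.92693084e-06]), 'force': array([0.62408642, 0.1333237 , 0.32928904]), 'wrist_torque': array([ 0.03062588,  0.00576482, -0.05627213]), 'grip_force': 0.0, 'grip_width': 0.999220885986554}
```

View pics/scene0.png

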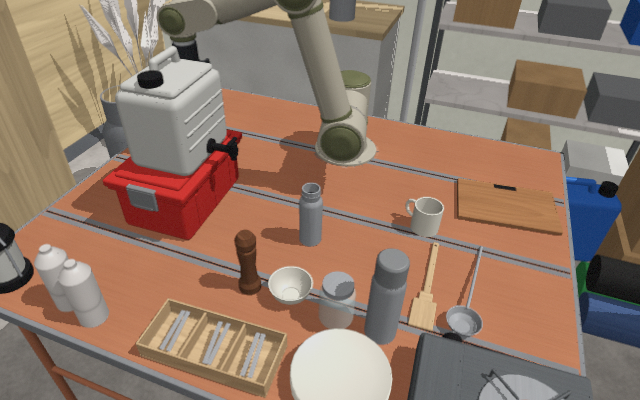

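View pics/top0.png

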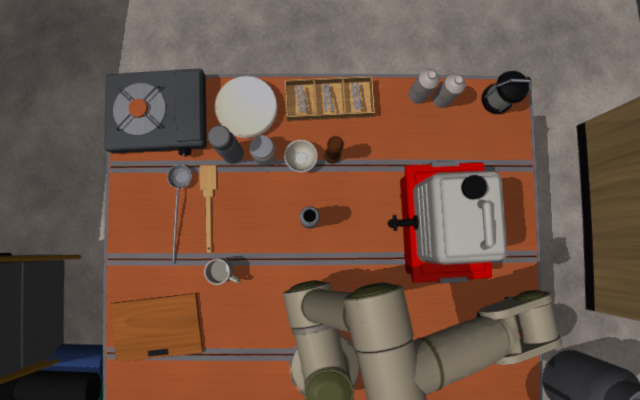

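The scene view shows the bottle at (311,215) with its mouth at (311,188), and the tap at about (225,148). In the top view the mouth is at (310,216) and the tap at (390–417,222). The row of bystanders lies behind the bottle, and the mug and spatula are to its left. Next I enlarge both regions.

```bash
python3 - <<'E'
from h import *
import pickle
s=pickle.load(open('scene0.pkl','rb'));t=pickle.load(open('top0.pkl','rb'))
a=cv2.resize(t['img'][150:290,290:430],(560,560),interpolation=cv2.INTER_CUBIC)
cv2.imwrite('pics/c1.png',a[:,:,::-1])
b=cv2.resize(s['img'][130:250,200:330],(780,720),interpolation=cv2.INTER_CUBIC)[:600]
cv2.imwrite('pics/c2.png',b[:,:,::-1])
# dark mouth
hsv=cv2.cvtColor(t['img'],cv2.COLOR_RGB2HSV)
red=((hsv[...,0]<4)|(hsv[...,0]>176))&(hsv[...,1]>220)
g=t['img'].max(2)
ys,xs=np.mgrid[:400,:640]
m=(g<45)&(xs>300)&(xs<320)&(ys>205)&(ys<226);print('mouth',xs[m].mean(),ys[m].mean(),m.sum())
print(np.round(onz(t,xs[m].mean(),ys[m].mean(),183),1))
m=(g<60)&(xs>385)&(xs<420)&(ys>210)&(ys<234)
print('tap',[(c,ys[m&(xs==c)].min(),ys[m&(xs==c)].max()) for c in range(386,420) if (m&(xs==c)).any()])
E
```

```text
mouth 309.3193277310924 215.36974789915968 119
[495.7  51.6 183. ]
tap [(388, np.int64(222), np.int64(224)), (389, np.int64(221), np.int64(226)), (390, np.int64(220), np.int64(226)), (391, np.int64(220), np.int64(227)), (392, np.int64(219), np.int64(227)), (393, np.int64(216), np.int64(227)), (394, np.int64(215), np.int64(229)), (395, np.int64(216), np.int64(230)), (396, np.int64(219), np.int64(229)), (397, np.int64(220), np.int64(226)), (398, np.int64(220), np.int64(225)), (399, np.int64(220), np.int64(225)), (400, np.int64(220), np.int64(225)), (401, np.int64(220), np.int64(225)), (402, np.int64(220), np.int64(225)), (403, np.int64(219), np.int64(226)), (404, np.int64(219), np.int64(226)), (405, np.int64(219), np.int64(225)), (406, np.int64(219), np.int64(225)), (407, np.int64(219), np.int64(225)), (408, np.int64(219), np.int64(226)), (409, np.int64(219), np.int64(225)), (410, np.int64(219), np.int64(225)), (411, np.int64(219), np.int64(224)), (412, np.int64(219), np.int64(225)), (413, np.int64(217), np.int64(225)), (414, np.int64(216), np.int64(227)), (415, np.int64(215), np.int64(228)), (416, np.int64(215), np.int64(229)), (417, np.int64(216), np.int64(229)), (418, np.int64(219), np.int64(226))]
```

View pics/c1.png

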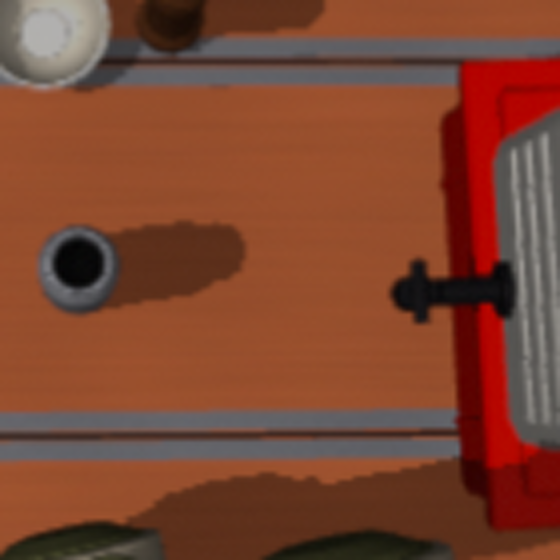

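View pics/c2.png

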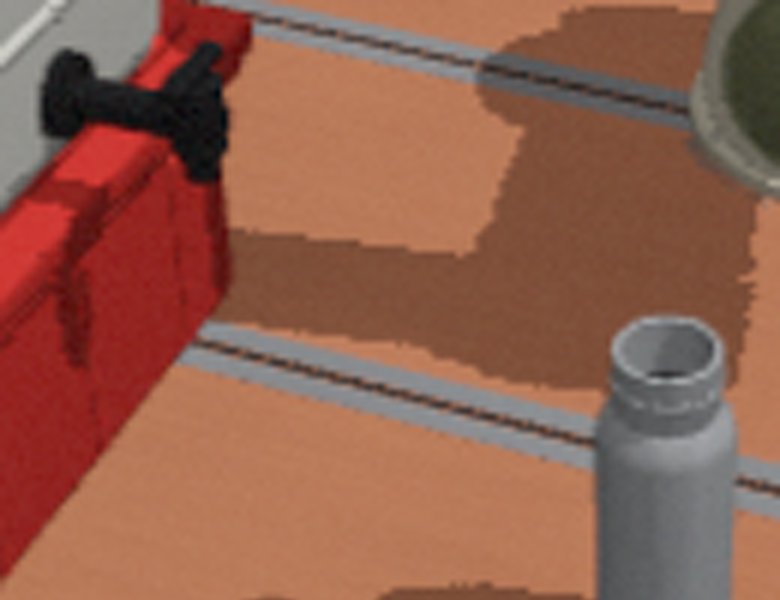

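Crop 1 shows the mouth at full-frame (309.5,215.7), the tap's tip at (388,223.2) and the wing handle's centre at (395,222.6). Crop 2 shows the outlet's bottom at about (234,159) and the rim's centre at (311.3,188.3). Next I triangulate and cross-check these points.

```bash
python3 - <<'E'
from h import *
import pickle
s=pickle.load(open('scene0.pkl','rb'));t=pickle.load(open('top0.pkl','rb'))
def tri(a,b):
    (o,d),(p,e)=a,b; k=np.linalg.lstsq(np.c_[d,-e],p-o,rcond=None)[0]; A=o+k[0]*d;B=p+k[1]*e;return np.round((A+B)/2,1),np.round(np.linalg.norm(A-B),1)
print('mouth',tri(ray(t,309.5,215.7),ray(s,311.3,188.3)),onz(t,309.5,215.7,185),onz(s,311.3,188.3,185))
for u,v in((388,223.2),(395,222.6)): print([onz(t,u,v,z).round(1).tolist() for z in(205,220,240,255)])
for u,v in((234.2,159.7),(233.8,158.8),(232.5,158.5)): print('outlet scene',onz(s,u,v,198).round(1))
# box front edge (top view), bright red/dark boundary at rows
im=t['img'].astype(int)
hsv=cv2.cvtColor(t['img'],cv2.COLOR_RGB2HSV).astype(int)
L=[];C=[]
for r in list(range(172,215))+list(range(232,262)):
    w=np.where((im[r,380:440,0]>190)&(im[r,380:440,1]<30))[0]
    if len(w): L.append(onz(t,380+w[0]-.5,r,185)[:2])
    w=np.where((np.ptp(im[r,400:440],axis=1)<12)&(im[r,400:440,0]>100))[0]
L=np.array(L);f=cv2.fitLine(L.astype(np.float32),cv2.DIST_HUBER,0,0.01,0.01).ravel();print('front edge dir,pt',f,len(L))
# table line for ref, black tap shaft axis
c=[onz(t,u,v,225)[:2] for u,v in((399,222.6),(411,222.1))];print(c)
# others
for n,z,u,v in(('jar',120,262,147),('bowl',50,301,156),('mill',184,333,143),('flask',246,219,137),('mug',85,216,271),('spat',0,209,208)): print(n,onz(t,u,v,z).round())
E
```

```text
mouth (array([494.5,  51.5, 184.1]), np.float64(1.1)) [494.58057325  51.0547083  185.        ] [495.48035657  52.48123324 185.        ]
[[469.6, -180.1, 205.0], [468.8, -177.3, 220.0], [467.8, -173.6, 240.0], [467.0, -170.8, 255.0]]
[[471.2, -201.0, 205.0], [470.4, -197.9, 220.0], [469.4, -193.9, 240.0], [468.6, -190.8, 255.0]]
outlet scene [ 469.7 -186.7  198. ]
outlet scene [ 466.2 -189.9  198. ]
outlet scene [ 466.2 -193.9  198. ]Traceback (most recent call last):
  File "<stdin>", line 17, in <module>
cv2.error: OpenCV(4.12.0) /io/opencv/modules/imgproc/src/linefit.cpp:618: error: (-215:Assertion failed) npoints2 >= 0 || npoints3 >= 0 in function 'fitLine'
```

```bash
cat >> h.py <<'E'
D=np.array([468.5-494.7,-191-51.5,0]);D/=np.linalg.norm(D)
def orient(lean,d=D):
    y=np.array([-d[1],d[0],0]);z=np.sin(np.radians(lean))*d+np.array([0,0,-np.cos(np.radians(lean))])
    return R.from_matrix(np.c_[np.cross(y,z),y,z])
def state():
    s=ctrl.sense();q=s['ee_rot'];return s,np.array(s['eef_pos']),R.from_quat([q[1],q[2],q[3],q[0]])
def inc(wps):
    s,p,r=state()
    for P,Q in wps: print((r.inv().apply(np.array(P)-p)/10).round(1).tolist(),np.degrees((r.inv()*Q).as_rotvec()).round(1).tolist())
E
python3 - <<'E'
from h import *
import pickle
s,p,r=state();q=orient(0)
rv=(r.inv()*q).as_rotvec()
f=lambda k:r*R.from_rotvec(rv*k)
inc([((140,-300,320),r),((250,-190,320),f(.4)),((320,0,320),f(.7)),((430,150,320),q)])
E
```

```text
[-0.1, -19.4, -8.9] [0.0, 0.0, 0.0]
[14.6, -24.7, -8.9] [-0.0, -0.0, -23.5]
[29.0, -38.9, -8.9] [-0.0, -0.0, -41.1]
[45.3, -47.8, -8.9] [-0.0, -0.0, -58.7]
```

>>> step_arm([
  [[0,-5,-4],[0,0,0],100],
  [[0,-10,-9],[0,0,0],100],
  [[0,-15,-9],[0,0,0],80],
  [[0,-19.5,-9],[0,0,0],60],
  [[5,-21,-9],[0,0,-8],50],
  [[10,-23,-9],[0,0,-16],50],
  [[14.5,-24.5,-9],[0,0,-23.5],50],
  [[14.5,-24.5,-9],[0,0,-23.5],50],
])

```text
time_s: 1.1
eef_pos: [251.5, -189.8, 321.3]
ee_rot: [-0.0, 0.91, 0.415, 0.0]
force: [-0.3, -0.3, 1.1]
grip_width: 0.501
grip_force: 0.0
```

```bash
python3 - <<'E'
from h import *
s,p,r=state();print(p,s['joints'].round(2),s['grip_width']);q=orient(0);rv=(r.inv()*q).as_rotvec()
inc([((320,0,320),r*R.from_rotvec(rv/2)),((400,110,320),q),((490,170,300),q)])
E
```

```text
[ 251.53273195 -189.8253192   321.28281107] [-1.02 -0.24  1.84  0.    1.54 -0.31] 0.5007947403718003
[18.8, -7.3, 0.1] [0.0, -0.0, -17.4]
[32.4, -8.4, 0.1] [0.0, -0.0, -34.8]
[42.8, -5.6, 2.1] [0.0, -0.0, -34.8]
```

>>> step_arm([
  [[5,-2,0],[0,0,-5],48],
  [[10,-4,0],[0,0,-10],48],
  [[14.5,-5.5,0],[0,0,-14],48],
  [[19,-7.5,0],[0,0,-18],48],
  [[25,-8,0],[0,0,-26],48],
  [[31,-8.5,0],[0,0,-35],48],
  [[37,-7,1],[0,0,-35],48],
  [[43,-5.5,2],[0,0,-35],48],
])

```text
time_s: 2.1
eef_pos: [494.6, 167.4, 300.7]
ee_rot: [0.0, 0.746, 0.666, -0.0]
force: [0.6, -0.8, 0.6]
grip_width: 0.481
grip_force: 0.0
```

```bash
python3 - <<'E'
from h import *
s,p,r=state();print(p,s['joints'].round(2),s['grip_width']);q=orient(42)
c=np.array([494.7,51.5,0])-D*120
inc([((c[0],c[1],200),q),((c[0],c[1],100),q)]);print(c)
E
```

```text
[494.61834969 167.43110038 300.7418867 ] [ 0.1   0.27  1.38 -0.    1.5   0.21] 0.48142267260628113
[0.5, 1.2, 10.1] [-0.1, -42.0, -0.3]
[0.5, 1.2, 20.1] [-0.1, -42.0, -0.3]
[507.5899352  170.80569798   0.        ]
```

Lean first, watching the joints and the pose that results.

>>> step_arm([
  [[0,0.3,2],[0,-9,0],48],
  [[0,0.6,4],[0,-18,0],48],
  [[0,0.9,6],[0,-27,0],48],
  [[0.5,1.2,8],[0,-36,0],48],
  [[0.5,1.2,10],[0,-42,0],48],
  [[0.5,1.2,10],[0,-42,0],48],
  [[0.5,1.2,10],[0,-42,0],48],
])

```text
time_s: 2.98
eef_pos: [505.9, 169.9, 202.4]
ee_rot: [0.238, 0.697, 0.622, -0.266]
force: [-0.0, -0.5, 1.5]
grip_width: 0.476
grip_force: 0.0
```

```bash
python3 - <<'E'
from h import *
s,p,r=state();print(p,s['joints'].round(2),r.as_matrix().round(3).tolist())
for n in('scene','top'):
    c=ctrl.capture(n)
    if n=='scene': a=c['img']
    else: b=c['img']
cv2.imwrite('pics/l1.png',np.vstack([cv2.resize(a[80:300,180:500],(640,440)) [:, :,::-1],b[150:300,180:500,::-1].repeat(2,1)[::1][:150]])[:600])
q=orient(42)
c=np.array([494.7,51.5,0])-D*70
inc([((c[0],c[1],22),q)]);print(c)
E
```

```text
[505.90706934 169.86499294 202.40773366] [ 0.39  0.61  1.3  -0.63  1.63  0.59] [[0.085, 0.994, -0.074], [0.74, -0.112, -0.663], [-0.667, 0.001, -0.745]]
[8.4, 0.1, 16.7] [-0.1, -0.1, -0.3]
[502.21912887 121.09499049   0.        ]
```

View pics/l1.png

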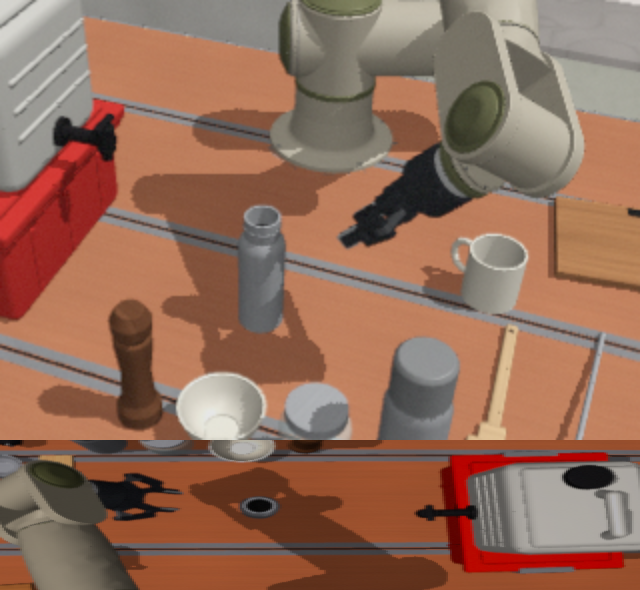

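The picture shows the hand leaning back cleanly about 120 mm behind the bottle, fingers in line with bottle and tap, and the wrist well above the mug. I descend behind the bottle.

>>> step_arm([
  [[2,0,4],[0,0,0],48],
  [[4,0,8],[0,0,0],48],
  [[6,0,12],[0,0,0],48],
  [[7.5,0.1,15],[0,0,0],48],
  [[8.4,0.1,16.7],[0,0,0],48],
  [[8.4,0.1,16.7],[0,0,0],48],
])

```text
time_s: 3.82
eef_pos: [500.9, 121.2, 21.2]
ee_rot: [0.239, 0.696, 0.622, -0.267]
force: [-0.2, -0.3, 0.6]
grip_width: 0.481
grip_force: 0.0
```

```bash
python3 - <<'E'
from h import *
s,p,r=state();print(p,s['joints'].round(2),s['force'])
for n in('scene','top'):
    c=ctrl.capture(n)
    if n=='scene': a=c['img']
    else: b=c['img']
cv2.imwrite('pics/l2.png',np.vstack([cv2.resize(a[150:260,250:450],(600,330)),cv2.resize(b[180:250,200:400],(600,210))])[:,:,::-1])
q=orient(42);m=np.array([494.7,51.5,0])
print('lateral',np.cross(D,p-m)[2],'behind',-D@(p-m))
for k in(50,30,20): 
    c=m-D*k; inc([((c[0],c[1],22),q)])
E
```

```text
[500.91199481 121.2020079   21.15712112] [ 0.31  0.8   1.5  -0.69  1.27  0.79] [-0.15175907 -0.34066171  0.58088536]
lateral -1.3110665697625281 behind 69.96599094579791
[-1.5, 0.1, 1.4] [-0.0, -0.1, -0.2]
[-3.0, 0.1, 2.8] [-0.0, -0.1, -0.2]
[-3.7, 0.1, 3.4] [-0.0, -0.1, -0.2]
```

View pics/l2.png

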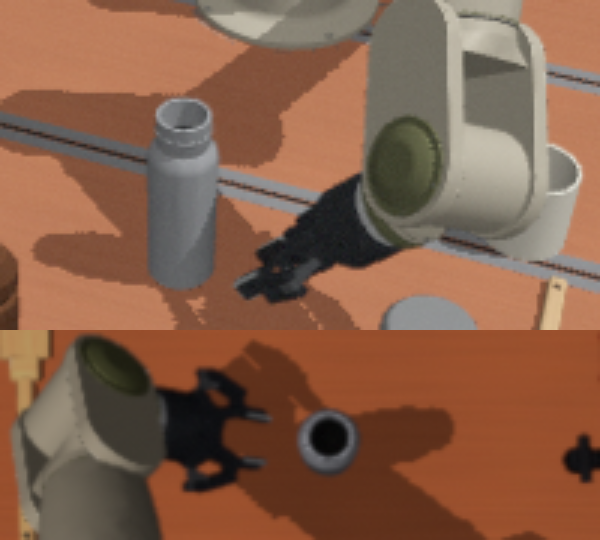

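Hand is low behind the bottle, centred on the push line. Push 80 mm.

>>> step_arm([
  [[-0.75,0.05,0.67],[0,0,0],48],
  [[-1.5,0.1,1.34],[0,0,0],48],
  [[-2.2,0.1,2.0],[0,0,0],48],
  [[-3.0,0.1,2.7],[0,0,0],48],
  [[-3.7,0.1,3.35],[0,0,0],48],
  [[-4.45,0.1,4.0],[0,0,0],48],
  [[-5.2,0.1,4.7],[0,0,0],48],
  [[-5.95,0.1,5.35],[0,0,0],48],
])

```text
time_s: 4.92
eef_pos: [492.9, 41.3, 21.1]
ee_rot: [0.239, 0.696, 0.623, -0.267]
force: [0.5, 1.5, -0.8]
grip_width: 0.48
grip_force: 0.8
```

```bash
cat >> h.py <<'E'
def mouth(guess):
    # dark opening blob in top view near the expected place, at rim height
    c=ctrl.capture('top');u,v=proj(c,[guess[0],guess[1],185])
    ys,xs=np.mgrid[:400,:640];g=c['img'].max(2)
    m=((g<45)&(np.hypot(xs-u,ys-v)<11)).astype(np.uint8)
    n,l,st,ce=cv2.connectedComponentsWithStats(m);i=1+np.argmax(st[1:,4]);print('blob',st[i],ce[i].round(1))
    return onz(c,*ce[i],183),c
E
python3 - <<'E'
from h import *
s,p,r=state();print(p,s['force'])
m,c=mouth([490,10]);print(m);print('behind',-D@(p-m),'lat',np.cross(D,p-m)[2])
E
```

```text
[492.88660849  41.29973957  21.08898622] [ 0.46373532  1.53786061 -0.80488034]
blob [316 211  13  13 120] [321.8 216.8]
[491.23307143  14.32140251 183.        ]
behind 26.999860984753813 lat -1.2539385294478027
```

```bash
python3 - <<'E'
from h import *
s,p,r=state();d=np.array([-22.7,-205.3,0]);d/=np.linalg.norm(d)
inc([(p+d*88,r),(p+d*176,r)])
E
```

```text
[-6.5, 0.0, 5.9] [0.0, 0.0, 0.0]
[-13.1, 0.0, 11.8] [0.0, 0.0, 0.0]
```

>>> step_arm([
  [[-0.8,0,0.74],[0,0,0],48],
  [[-1.6,0,1.47],[0,0,0],48],
  [[-2.45,0,2.2],[0,0,0],48],
  [[-3.3,0,2.95],[0,0,0],48],
  [[-4.1,0,3.7],[0,0,0],48],
  [[-4.9,0,4.4],[0,0,0],48],
  [[-5.7,0,5.15],[0,0,0],48],
  [[-6.5,0,5.9],[0,0,0],48],
])

```text
time_s: 5.98
eef_pos: [483.2, -46.0, 20.8]
ee_rot: [0.239, 0.696, 0.623, -0.267]
force: [-0.3, 2.3, 1.7]
grip_width: 0.484
grip_force: 1.1
```

>>> step_arm([
  [[-0.8,0,0.74],[0,0,0],48],
  [[-1.6,0,1.47],[0,0,0],48],
  [[-2.45,0,2.2],[0,0,0],48],
  [[-3.3,0,2.95],[0,0,0],48],
  [[-3.9,0,3.5],[0,0,0],48],
  [[-4.5,0,4.05],[0,0,0],48],
  [[-5.1,0,4.6],[0,0,0],48],
  [[-5.6,0,5.05],[0,0,0],48],
])

```text
time_s: 6.98
eef_pos: [474.9, -120.7, 20.7]
ee_rot: [0.239, 0.696, 0.623, -0.267]
force: [0.3, 2.6, 1.9]
grip_width: 0.48
grip_force: 1.3
```

```bash
python3 - <<'E'
from h import *
s,p,r=state();print(p,s['force'])
print('pred',p[:2]+D[:2]*27)
m,c=mouth(p[:2]+D[:2]*27);print(m);print('behind',-D@(p-m),'lat',np.cross(D,p-m)[2])
d=np.array([468.5,-191])-m[:2];print('to go',d)
inc([(p+np.array([*d,0]),r)])
s2=ctrl.capture('scene')
a=cv2.resize(s2['img'][120:240,190:330],(560,480));b=cv2.resize(c['img'][170:270,330:440],(528,480))
cv2.imwrite('pics/l3.png',np.hstack([a[:,:420],b[:,150:]])[:,:,::-1])
E
```

```text
[ 474.85635188 -120.7238474    20.70205318] [0.34424964 2.55556572 1.94707696]
pred [ 471.95611646 -147.56762944]
blob [370 217  12  12 114] [375.6 222.5]
[ 473.14853863 -146.96568612  183.        ]
behind 26.273454060049293 lat -1.1208645795135732
to go [ -4.64853863 -44.03431388]
[-3.2, 0.0, 2.9] [-0.0, 0.0, -0.0]
```

View pics/l3.png

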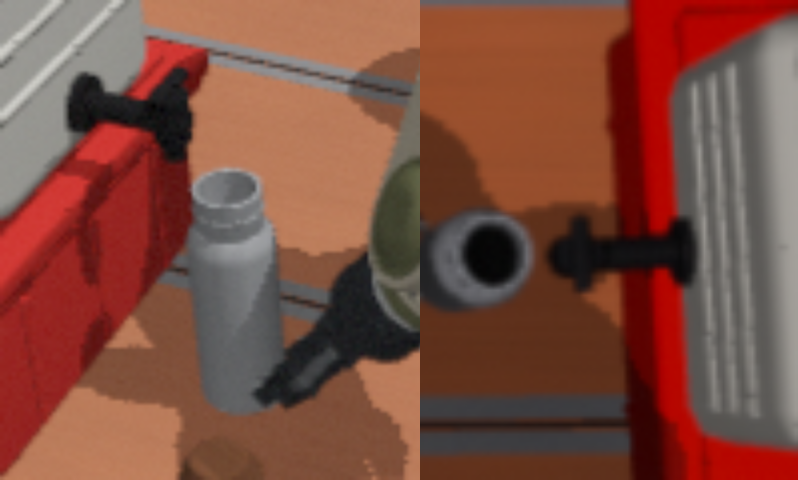

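The left crop shows the bottle upright just in front of the tap and the fingertips low on its body. In the right crop the mouth and tap are aligned within a few mm. Before the last 44 mm I refine the outlet from a dark mask.

```bash
python3 - <<'E'
from h import *
import pickle
s=pickle.load(open('scene0.pkl','rb'));t=pickle.load(open('top0.pkl','rb'))
g=s['img'].max(2);print(g[146:164,224:242])
g=t['img'].max(2);print(g[212:234,384:402])
for P in([468.5,-191,198],[468.5,-191,258],[468.5,-177,225]): print(proj(s,P).round(1),proj(t,P).round(1))
th=np.linspace(0,2*np.pi,9)
print([proj(s,[468.5+8.5*np.cos(a),-191+8.5*np.sin(a),198]).round(1).tolist() for a in th])
E
```

```text
[[ 33  30  22  15  19  22  15  22  22  23  27  23  25 128 174 182 185 186]
 [ 28  25  24  26  19  20  21  25  27  28  25  28  27  93 165 183 183 183]
 [ 21  25  24  25  29  13  18  22  11  24  24  23  23  28 132 174 181 183]
 [ 24  24  22  15  19  23  16  19  25  22  26  23  23  23 136 174 183 183]
 [ 22  19  21  10  15  17  26  24  15  25  25  23  22  18 132 177 185 187]
 [ 44  24  22  22  18  20  21  23  18  21  17  24  27  27 137 177 182 184]
 [144  93  55  44  21  21  21  19  19  20  25  18  20  58 165 184 185 184]
 [175 156 146 126  71  17  17  20  18  27  15  20  25  26 162 184 183 184]
 [158 146 141 141  88  23  23  18  23  22  22  21  25  37 162 183 183 184]
 [147 143 134 128 115  68  22  20  21  21  28  27  25 107 171 184 184 183]
 [141 112 131 116 184 141  40  23  24  18  21  21  55 165 184 185 185 184]
 [121 114 106 133 164 155  99  37  23  16  14  27  72 168 184 182 184 184]
 [103 104 140 144 146 148 113  52  17  27  23  22  53 163 181 182 182 185]
 [ 95 139 150 141 140 147 117  58  29  22  24  27  54 165 183 183 184 181]
 [105 139 150 148 141 153 153 116  80  71  64  65 
[... 1430 characters left out ...]
 92 128 136 137 136]
 [153 153 152 152 151 145 138 135 129  77  31  23  38 103 140 149 149 148]
 [151 150 150 151 150 150 149 149 142  87  36  24  44 103 140 149 149 149]
 [149 150 149 149 149 148 148 147 143 105  65  58  80 110 140 146 147 147]
 [150 150 149 150 150 149 149 149 148 141 135 134 137 141 147 148 149 149]
 [150 150 149 150 149 149 150 149 148 148 148 148 148 148 149 149 149 149]
 [150 149 149 149 149 149 148 147 147 147 147 147 147 147 147 147 147 147]]
[233.  159.1] [391.2 223.7]
[231.  140.6] [395.3 222.6]
[236.7 152. ] [388.2 223.2]
[[231.6, 160.7], [233.9, 160.7], [235.8, 159.8], [236.0, 158.5], [234.5, 157.6], [232.2, 157.6], [230.3, 158.5], [230.1, 159.8], [231.6, 160.7]]
```

Outlet confirmed at (468, -190.5) ±2 mm. Final push.

>>> step_arm([
  [[-0.6,0,0.55],[0,0,0],48],
  [[-1.2,0,1.1],[0,0,0],48],
  [[-1.8,0,1.6],[0,0,0],48],
  [[-2.3,0,2.1],[0,0,0],48],
  [[-2.7,0,2.45],[0,0,0],48],
  [[-3.0,0,2.7],[0,0,0],48],
  [[-3.2,0,2.9],[0,0,0],48],
  [[-3.2,0,2.9],[0,0,0],48],
])

```text
time_s: 8.07
eef_pos: [470.0, -163.4, 20.6]
ee_rot: [0.239, 0.696, 0.622, -0.267]
force: [-0.4, 0.6, 1.0]
grip_width: 0.481
grip_force: 0.3
```

```bash
python3 - <<'E'
from h import *
s,p,r=state();print(p,s['force']);print('axis est',p[:2]+D[:2]*26.6+np.array([1.2,0]))
s2=ctrl.capture('scene');c=ctrl.capture('top')
a=cv2.resize(s2['img'][130:240,190:290],(500,550));b=cv2.resize(c['img'][195:250,360:418],(290,275))
b=np.vstack([b,0*b])
cv2.imwrite('pics/l4.png',np.hstack([a,b])[:,:,::-1])
th=np.linspace(0,2*np.pi,5)[:4]
print('expected rim in scene (r24.5)',[proj(s2,[468+24.5*np.cos(a),-190.5+24.5*np.sin(a),185]).round(1).tolist() for a in th],proj(s2,[468,-190.5,185]))
E
```

```text
[ 470.03168274 -163.358204     20.55129387] [-0.38059981  0.56272618  1.00634012]
axis est [ 468.37441377 -189.80430038]
expected rim in scene (r24.5) [[229.4, 167.6], [241.5, 164.8], [237.9, 158.4], [226.0, 161.1]] [233.71605102 162.95698884]
```

View pics/l4.png

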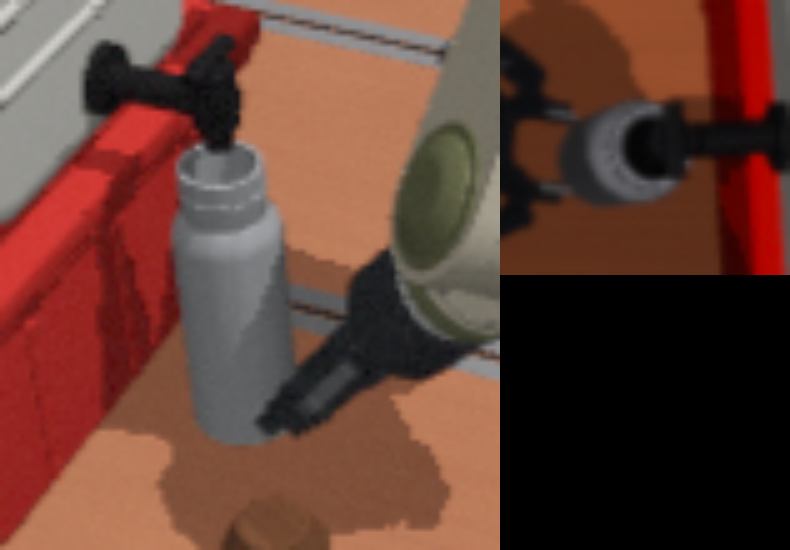

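The nozzle sits over the middle of the mouth: the rim's centre is at (234.2,163.8), and (233.7,163.0) was expected. I back the hand straight off, then raise it.

>>> step_arm([
  [[0.8,0,-0.7],[0,0,0],48],
  [[2.2,0,-2],[0,0,0],48],
  [[4.5,0,-4],[0,0,0],48],
  [[7.5,0,-6.7],[0,0,0],48],
  [[9,0,-9],[0,0,0],48],
  [[9,0,-14],[0,0,0],48],
  [[9,0,-18],[0,0,0],48],
  [[9,0,-18],[0,0,0],48],
])

```text
time_s: 9.18
eef_pos: [491.8, 25.1, 95.7]
ee_rot: [0.24, 0.695, 0.623, -0.265]
force: [-0.3, -0.5, 0.4]
grip_width: 0.482
grip_force: 0.0
```

```bash
python3 - <<'E'
from h import *
s,p,r=state();print(p,s['force'],s['dq'].round(3))
s2=ctrl.capture('scene');c=ctrl.capture('top')
a=cv2.resize(s2['img'][130:250,180:280],(500,600));b=cv2.resize(c['img'][120:290,170:430],(300,196))
cv2.imwrite('pics/l5.png',np.hstack([a,np.vstack([b,np.zeros((404,300,3),np.uint8)])])[:,:,::-1])
E
```

```text
[491.82053829  25.1288529   95.73540671] [-0.30225626 -0.50100775  0.37090387] [-0.044  0.04   0.059 -0.02  -0.036  0.012]
```

View pics/l5.png

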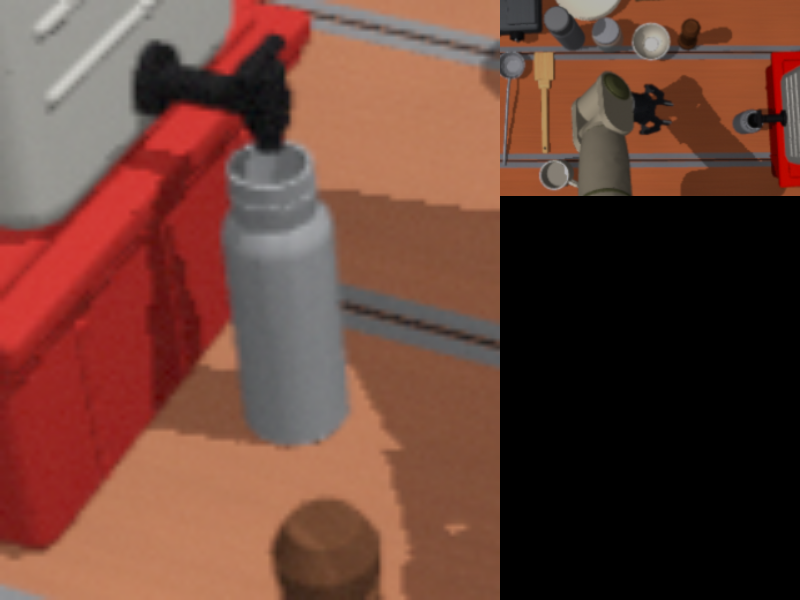

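The bottle stands upright with its rim centre at (234.3,163.9) under the nozzle. The hand is clear and the bystanders are in place, so I hand in.

```bash
python3 -c "
from rig import ctrl
print(ctrl.finish_job())"
```

```text
the job is handed in; nothing more can be done
None
```

The job is handed in, with no verdict returned: the bottle stands upright with its mouth about 2–3 mm from the tap outlet's centre by my camera measurements, the hand is clear of it, and the other items look unmoved in the last picture.

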